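Unclamp the wafer carrier and hold it up level

TASK

Turn the crank disc by its knob one full turn anticlockwise (seen from above) until it stops, which draws the clamp tongue back off the round wafer carrier. Then take the carrier by its bridge handle, lift it straight up about 10 cm above its nest and finish still holding it there, steady and level; never tip it, and leave the clamp open and the other things lying where they are.

Things in the scene. Friction and masses are not known exactly. Their poses are not given: they have to be found in the camera images.
- station: Fixed steel base plate 200 x 400 mm, 10 mm thick, with the grey crank housing (110 x 110 mm, top 50 mm above the table) near its -y end and the round nest near its +y end, 180 mm apart. Origin at table height in the plate's middle, half-way between the two; x across the plate, y along it from crank to nest.
- crank_axis (a point): Point on the crank's upright axis at half the height of its knob, 85 mm above the table; axes as the station's. The crank is an aluminium disc of 104 mm diameter lying flat on the housing, its top 61 mm above the table, with a dark steel hub at its centre (28 mm diameter, top 65 mm above the table).
- knob_mid (a point): Middle of the crank's upright black knob: 22 mm diameter, 46 mm tall, from 62 to 108 mm above the table, 40 mm from the crank axis (the x axis here points outwards from it). It spins freely on its own pin, so a hand holding it can keep its direction while carrying it round. About 1 to 3 N here turns the crank; it stays where it is left.
- crank (a joint): Angle of the crank (rad), growing anticlockwise seen from above; at 0 the knob is on the +x side of crank_axis. It starts between -0.4 and 0 and ends at a hard stop at 6.28. Turning draws the clamp tongue back evenly, by 30 mm at the stop, where it clears the carrier by 12 mm.
- nest_center (a point): Centre of the round nest's seat, 26 mm above the table. The nest is 168 mm in outside diameter, with a lip 3 mm high and 154 mm in inside diameter. The dark steel clamp tongue (40 mm wide, 8 mm thick, underside 33 mm above the table) comes from the crank housing and reaches 18 to 20 mm over the carrier's rim while closed.
- carrier_grip (a point): Middle of the carrier's bridge handle, where to hold it; 86 mm above the table when seated. The handle is an aluminium bar across the plate's diameter, 142 mm long (this point's x axis), 12 mm wide (y), 10 mm tall, on a post at each end, its underside 50 mm above the plate. z points up, square to the plate; the balance point lies straight below.
- carrier: The wafer carrier: a loose round steel plate, 150 mm diameter, 5 mm thick, with a dark diced wafer on top and the bridge handle over it, 0.28 to 0.46 kg. Origin at the centre of the plate's underside (26 mm above the table when seated, 60 mm below carrier_grip), axes as carrier_grip.
- screwdriver: Bystander: a screwdriver 160 mm long, lying on the table along the far side of the station; leave it alone.
- chip_box: Bystander: a closed flat black box 60 x 60 x 20 mm on the table at the far side of the station; leave it alone.
- jar: Bystander: a closed small jar, 44 mm diameter, 50 mm tall, on the table beyond the crank end of the station; leave it alone.

How it is judged (in metres and radians):
On the way, in this order (a step that is already met when the one before it is completed fails the run):
1. the crank is turned fully round to its stop while the carrier still sits in its nest (value of joint crank above 6.05 rad and height (world z) of carrier below 0.031 m), for 0.2 s.
2. the carrier is held in the fingers, clear of the nest and level (height (world z) of carrier above 0.056 m and angle between carrier's own z axis and vertical below 0.1 rad and contact force between the fingers and carrier above 1 N), for 0.2 s.
At the end, for the whole second after the job is handed in: The crank is within 0.23 rad (13 degrees) of its stop, and the carrier is held by the fingers alone, at rest, its underside 70 to 150 mm above the nest's seat, within 50 mm of straight above the nest's centre, and tilted less than 0.1 rad (6 degrees) (value of joint crank above 6.05 rad and z of carrier in the frame of nest_center between 0.07 and 0.15 m and horizontal distance between carrier and nest_center below 0.05 m and angle between carrier's own z axis and vertical below 0.1 rad and linear speed of carrier below 0.02 m/s and angular speed of carrier below 0.15 rad/s and contact force between the fingers and carrier above 1 N and contact force between carrier and station below 0.05 N); the arm keeps its last pose, push and grip.
It fails at once if the carrier is tipped by more than 0.26 rad (15 degrees) (angle between carrier's own z axis and vertical above 0.26 rad).
It fails at once if a bystander is moved by more than 25 mm (distance of any of screwdriver, chip_box, jar from where it was at the start of the episode above 0.025 m).
It also fails if it takes over 64 s, if anything falls off the work surface, if the arm or the gripper's body presses on something with over 40 N, if the wrist force passes 120 N, or if a joint passes its speed limit or range.

ROBOT

A 7-joint arm with a two-finger parallel gripper is mounted at the origin on the work surface. World frame = base frame: x ahead of the robot, y to its left, z up, the work surface at z = 0. Lengths are in m, angles in degrees, forces in N, time in s.
With the tool pointing down it reaches from about 0.4 to 0.925 m from the base axis. Payload 5.6 kg.
Tool frame: the origin (TCP) lies at the very end of the fingers, on their centre line; the grasp point (between the pads) lies 19 mm behind it; x points along the fingers, y is the direction in which the jaws open and shut, and the axes are right-handed (so a half turn about x gives the same grasp; the last joint's range is limited). The gripper opens to 85 mm and grips with 20 to 120 N. Pads are 22 mm wide; open, the fingers measure 114 mm over their backs; the gripper's body (76 mm by 85 mm) begins 54 mm behind the grasp point. The pads swing forward as they close: fully open they stand 13 mm farther back than shut.
Start: joints at [61.364, 26.786, -0.665, 91.828, 0.344, 61.387, -3.226], TCP at [0.287, -0.583, 0.231] pointing down, gripper open.
Joint ranges: [-144.91, 144.91], [-17.63, 115.5], [-89.93, 88.59], [15.96, 139.68], [-74.01, 254.01], [8.47, 105.57], [-167.45, 167.45]. Speed limits (degrees/s): [147.25, 147.25, 180, 180, 180, 180, 180].

INTERFACE

Orientations are given as [roll, pitch, yaw] about the fixed x, y, z axes, in that order (R = Rz(yaw) Ry(pitch) Rx(roll)).
In Python, from rig import ctrl gives the robot as it stands.
- The arm moves only by the tool jog_arm, never from a script. Its argument "motion" is a list that holds one entry, the list of rows, each a list of 5 numbers: the finger opening in m, from 0 to 0.0854, then the shift along the tool's x, y, z in m, then the turn about the tool's x in rad. In form: [[[hand, x, y, z, turn], ...]]. A call has 1 to 10 rows; each row shifts and turns the commanded pose from where the row before left it, along the tool's axes as they then stand; what a row does not reach is not made up. A row lasts 1/8 s, in which the tool goes at most 62.5 mm and 10.7 degrees, less where a joint would pass 70% of its speed; a pose out of reach is approached as far as the arm can. A call with a gripper value outside its range is refused whole. The fingers move at their own pace and stop on an object; "squeeze" is the grip in N (left out, the last holds). Time passes only in rows, so rows that do not move let the fingers close. It gives the time, the measured TCP pose, the force and the opening at its end, in the units of the state.
- ctrl.read_state(): the state, without advancing time (a new reading comes with each control period).
- ctrl.get_image(name): name is "scene" or "top" or "wrist"; returns the picture (480x640x3 uint8, blue, green, red); there is no depth.
- ctrl.get_calibration(name): a dict with "fx", "fy", "cx", "cy" (pixels), "R" (3x3) and "t" (3): a world point X has camera coordinates R X + t. Camera axes: x right, y down, z forward; pixel columns grow to the right and rows downward; lengths in m; the calibration is good to about 2 mm. A picture is of the moment at which its call begins: read the wrist's pose just before it. get_calibration takes no time and is no camera call; for the wrist camera it gives the pose at the moment of the call.
- ctrl.finish_job(): hands the job in, once; it reports no verdict.
The state is a dict: "time": time; "joint_pos": joint angles; "dq": joint speeds; "effort": joint torques, N m; "ee_pos": TCP position; "tcp_rot": TCP orientation; "wrist_force": force on the tool from outside, world axes, zero at the start; "torque": the same for the moment, N m; "width": opening from 0.0 (shut) to 1.0 (fully open).
Only numpy, scipy, OpenCV 4.12 (cv2) and the standard library are available. Lean on these libraries where they do the work, as an engineer would, in place of code of your own. Each camera call takes 0.05 s, during which the arm holds its last target. There are 200 camera calls.

## Working session

There is one attempt and no reset: what is moved stays moved. The work goes in short steps, Python scripts to look and compute and a tool call to move; the robot and the scene stay as the last step left them, time stands still between calls to the robot, and variables do not carry over. Pictures are saved under pics/ and viewed, about 8 in all and at most 12, crops included, and the job is handed in when it is done.

Besides the shell and the picture viewer there is one more tool, called after "Call:" as name(argument=value, ...), one argument or row to a line, values as JSON. jog_arm: Moves the arm, as the interface text tells. Its arguments: {"type":"object","properties":{"motion":{"type":"array","items":{"type":"array","items":{"type":"array","items":{"type":"number"}}}},"squeeze":{"type":"number"}},"required":["motion"]}

```bash
mkdir -p pics; ls
python3 - <<'E'
from rig import ctrl
import cv2,numpy as np
print(ctrl.read_state())
for n in ["scene","top"]:
    im=ctrl.get_image(n); cv2.imwrite(f"pics/{n}0.png",im)
    c=ctrl.get_calibration(n); print(n,c)
E
```

```text
pics
{'time': 0.0, 'joint_pos': array([61.36403947, 26.83757645, -0.6657405 , 91.88214715,  0.34365874,
       61.38607197, -3.2249635 ]), 'dq': array([-0.02361307,  0.11632134,  0.08052885,  0.03506559,  0.02949312,
       -0.09380651, -0.01642066]), 'effort': array([-8.73399767e-04, -5.32383585e+01,  2.10785255e-02, -2.51301205e+01,
        1.13340296e-02,  7.73610984e-03, -4.21093773e-06]), 'ee_pos': array([ 0.28639299, -0.58287228,  0.23031162]), 'tcp_rot': array([-86.31376242,  89.89619103, 119.85640065]), 'wrist_force': array([-0.59054598, -0.89566984, -0.2433699 ]), 'torque': array([-0.0475958 ,  0.01161839,  0.00328354]), 'width': 0.9983416236929199}
scene {'fx': 451.22948799584304, 'fy': 451.22948799584304, 'cx': 323.98895617167943, 'cy': 240.62163801401587, 'R': array([[-0.83250792,  0.55393685,  0.00919449],
       [ 0.39687068,  0.60786967, -0.68774132],
       [-0.38655431, -0.56890107, -0.72589761]]), 't': array([ 0.52406004, -0.18351822,  1.08674064])}
top {'fx': 573.4673665725037, 'fy': 573.4673665725037, 'cx': 314.3635822934918, 'cy': 231.89505844597468, 'R': array([[-1.67471722e-03, -9.99997720e-01, -1.32521756e-03],
       [-9.80612984e-01,  1.90192393e-03, -1.95945292e-01],
       [ 1.95947366e-01,  9.71372594e-04, -9.80613933e-01]]), 't': array([-0.02702242,  0.6261428 ,  1.09617955])}
```

View pics/scene0.png

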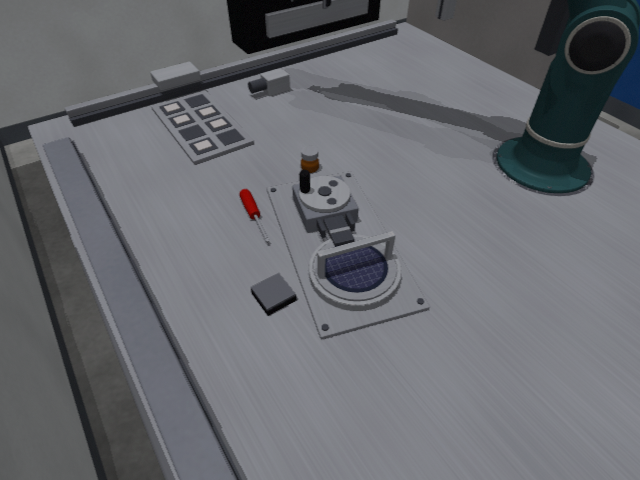

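View pics/top0.png

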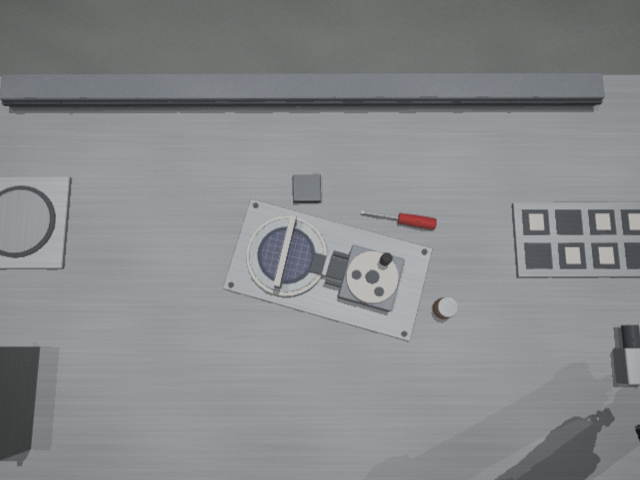

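The scene view shows the station: knob at (305,180), hub (325,191), bridge handle from (320,262) to (392,240), bystanders on the far side. The top view shows knob (386,259), hub (372,277) and handle from (293,220) to (278,290).

Run:
```python
import cv2,numpy as np
a=cv2.imread('pics/top0.png')[190:350,215:455]
b=cv2.imread('pics/scene0.png')[160:340,260:440]
a=cv2.resize(a,None,fx=3.3,fy=3.3,interpolation=cv2.INTER_CUBIC)
cv2.imwrite('pics/topc.png',a)
cv2.imwrite('pics/scenec.png',cv2.resize(b,None,fx=3.3,fy=3.3,interpolation=cv2.INTER_CUBIC))
```

```text
(no output)
```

View pics/topc.png

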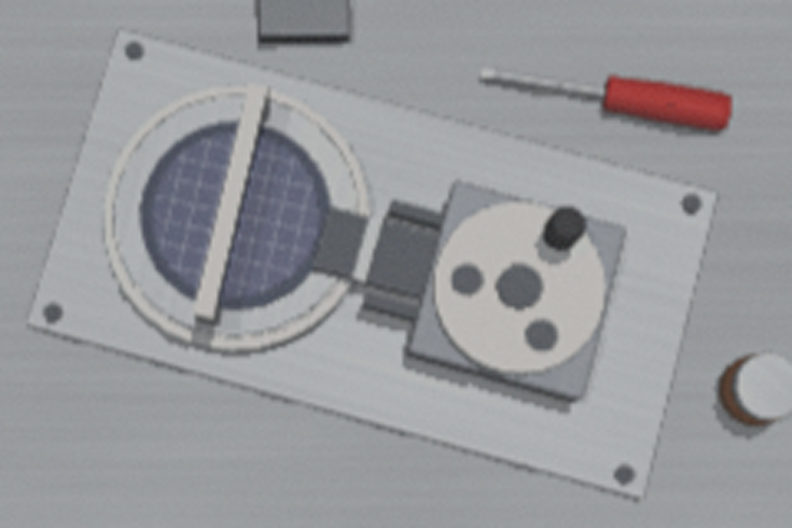

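View pics/scenec.png

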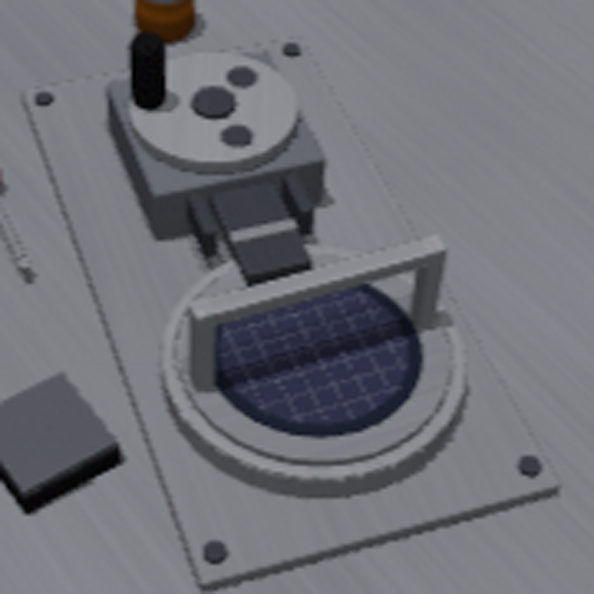

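Top crop: screws (134,50), (691,204), (624,474), (53,313), hub (519,288), knob cap (570,223), handle ends (259,88)/(206,320). Scene crop: the same features at (44,98), (291,49), (530,465), (215,552), hub (213,103), cap (148,42), handle ends (202,311)/(438,240). I triangulate these.

```bash
cat > h.py <<'E'
import numpy as np,cv2
from rig import ctrl
def P(c): return np.diag([1,1,1])@np.array([[c['fx'],0,c['cx']],[0,c['fy'],c['cy']],[0,0,1]])@np.c_[c['R'],c['t']]
def tri(c1,p1,c2,p2):
    X=cv2.triangulatePoints(P(c1),P(c2),np.array(p1,float).reshape(2,1),np.array(p2,float).reshape(2,1))[:,0]; return X[:3]/X[3]
def ray(c,p,z):
    R=np.array(c['R']);C=-R.T@c['t'];d=R.T@np.array([(p[0]-c['cx'])/c['fx'],(p[1]-c['cy'])/c['fy'],1]); return C+d*(z-C[2])/d[2]
E
python3 - <<'E'
from h import *
np.set_printoptions(precision=4,suppress=True)
T,S=ctrl.get_calibration('top'),ctrl.get_calibration('scene')
tp=lambda u:(np.array(u)+.5)/3.3-.5+[215,190]
sp=lambda u:(np.array(u)+.5)/3.3-.5+[260,160]
pts=dict(s1=((134,50),(215,552),.01),s2=((691,204),(44,98),.01),s3=((624,474),(291,49),.01),s4=((53,313),(530,465),.01),hub=((519,288),(213,103),.065),knob=((570,223),(148,42),.108),hf=((259,88),(202,311),.091),hn=((206,320),(438,240),.091))
r={}
for k,(a,b,z) in pts.items():
    X=tri(T,tp(a),S,sp(b)); r[k]=X; print(k,X,ray(T,tp(a),z),ray(S,sp(b),z))
c=sum(r[k] for k in('s1','s2','s3','s4'))/4
d=r['s1']+r['s4']-r['s2']-r['s3']; yaw=np.arctan2(d[1],d[0]); y=d[:2]/np.hypot(*d[:2])
print('station',c,np.degrees(yaw)-90,'axis',c[:2]-.09*y,'nest',c[:2]+.09*y)
k=r['knob']-r['hub'];print('knob rel',k,np.hypot(*k[:2]),np.degrees(np.arctan2(k[1],k[0])))
print('handle mid',(r['hf']+r['hn'])/2,'dir',np.degrees(np.arctan2(*(r['hf']-r['hn'])[1::-1])),np.linalg.norm(r['hf']-r['hn']))
w=ctrl.get_calibration('wrist');print(-np.array(w['R']).T@w['t'])
E
```

```text
s1 [0.6947 0.0982 0.0115] [0.6956 0.0978 0.01  ] [0.6934 0.0983 0.01  ]
s2 [ 0.5936 -0.2575  0.0126] [ 0.5942 -0.258   0.01  ] [ 0.5922 -0.26    0.01  ]
s3 [ 0.4251 -0.2094  0.0133] [ 0.4253 -0.21    0.01  ] [ 0.4223 -0.2125  0.01  ]
s4 [0.5249 0.1458 0.0122] [0.5255 0.1456 0.01  ] [0.5228 0.1455 0.01  ]
hub [ 0.5346 -0.1425  0.0625] [ 0.5342 -0.1421  0.065 ] [ 0.5364 -0.1402  0.065 ]
knob [ 0.5665 -0.1679  0.1069] [ 0.567  -0.1683  0.108 ] [ 0.5664 -0.1655  0.108 ]
hf [0.6505 0.0151 0.0903] [0.6518 0.0138 0.091 ] [0.6488 0.018  0.091 ]
hn [0.5132 0.0438 0.089 ] [0.5127 0.044  0.091 ] [0.5152 0.0446 0.091 ]
station [ 0.5596 -0.0557  0.0124] -15.781271663084908 axis [ 0.5351 -0.1423] nest [0.5841 0.0309]
knob rel [ 0.0319 -0.0254  0.0444] 0.04080163573861941 -38.585153764228366
handle mid [0.5819 0.0294 0.0896] dir -11.803219812484192 0.14027432932937356
[ 0.3563 -0.5492  0.3727]
```

```bash
cat >> h.py <<'E'
from scipy.spatial.transform import Rotation as Ro
def pose():
    s=ctrl.read_state(); return np.array(s['ee_pos']),Ro.from_euler('xyz',s['tcp_rot'],degrees=True).as_matrix(),s
def to(t):
    "shift in tool axes to a world TCP target"
    p,R,s=pose(); print('t',round(s['time'],2),'tcp',p.round(4),'F',s['wrist_force'].round(1),'w',round(s['width'],3),'need',(R.T@(np.array(t)-p)).round(4),'y-ang',np.degrees(np.arctan2(R[1,1],R[0,1])).round(2)); return R
E
python3 - <<'E'
from h import *
print(to([.5665,-.1675,.2]).round(4))
E
```

```text
t 0.1 tcp [ 0.2864 -0.5829  0.2304] F [ 0.5 -0.5 -0. ] w 1.0 need [ 0.0308 -0.2493 -0.4346] y-ang -63.83
[[-8.000e-04  4.410e-01 -8.975e-01]
 [ 1.400e-03 -8.975e-01 -4.410e-01]
 [-1.000e+00 -1.700e-03  1.000e-04]]
```

Call:
jog_arm(
  motion=[
    [[0.0854,0,-0.025,-0.0435,0],[0.0854,0,-0.025,-0.0435,0],[0.0854,0,-0.025,-0.0435,0],[0.0854,0,-0.025,-0.0435,0],[0.0854,0,-0.025,-0.0435,0],[0.0854,0,-0.025,-0.0435,0],[0.0854,0,-0.025,-0.0435,0],[0.0854,0,-0.025,-0.0435,0],[0.0854,0,-0.025,-0.0435,0],[0.0854,0,-0.025,-0.0435,0]],
  ],
)

```text
time: 1.35
ee_pos: [0.5673, -0.1658, 0.231]
tcp_rot: [-20.1, 90.0, -173.9]
wrist_force: [0.7, -0.2, 0.7]
width: 1.006
```

Call:
jog_arm(
  motion=[
    [[0.0854,0,0,0,0.15],[0.0854,0,0,0,0.15],[0.0854,0,0,0,0.15],[0.0854,0,0,0,0.15],[0.0854,0,0,0,0.13],[0.0854,0,0,0,0],[0.0854,0,0,0,0],[0.0854,0,0,0,0]],
  ],
)

```text
time: 2.35
ee_pos: [0.5667, -0.1672, 0.2312]
tcp_rot: [-7.0, 90.0, 157.4]
wrist_force: [0.3, 0.1, 0.0]
width: 0.999
```

Run:
```python
from h import *
to([.5667,-.1675,.07])
im=ctrl.get_image('wrist');w=ctrl.get_calibration('wrist')
np.savez('w1.npz',**{k:np.array(v) for k,v in w.items()})
cv2.imwrite('pics/w1.png',im)
for n,X in dict(knobtop=[.5667,-.1675,.108],hub=[.535,-.1424,.065],hm=[.582,.0297,.091]).items():
    q=P(w)@np.r_[X,1]; print(n,q[:2]/q[2])
```

```text
t 2.35 tcp [ 0.5667 -0.1672  0.2312] F [0.3 0.1 0. ] w 0.999 need [ 1.612e-01  3.000e-04 -1.000e-04] y-ang -105.59
knobtop [322.28053955 226.49741045]
hub [303.48763752 255.01094445]
hm [ 69.80764066 268.11720111]
```

View pics/w1.png

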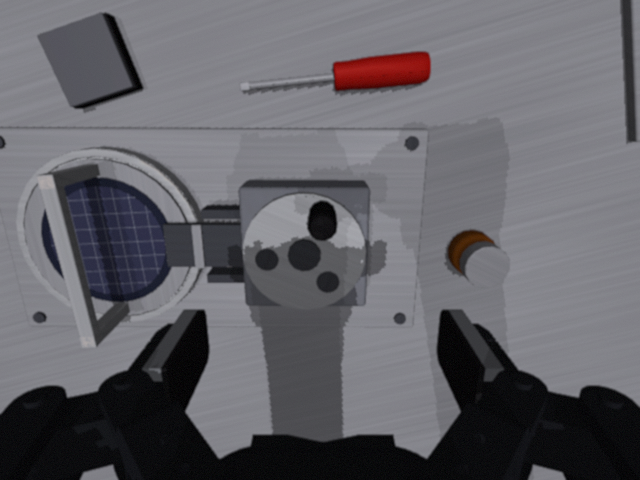

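Wrist view: knob cap around (322,228), hub (304,255), matching my predictions (322,226) and (303,255). Descend and grip.

Call:
jog_arm(
  motion=[
    [[0.0854,0.035,0,0,0],[0.0854,0.035,0,0,0],[0.0854,0.035,0,0,0],[0.0854,0.03,0,0,0],[0.0854,0.016,0,0,0],[0.0854,0.01,0,0,0],[0.0854,0,0,0,0]],
  ],
)

```text
time: 3.28
ee_pos: [0.5669, -0.1672, 0.0703]
tcp_rot: [-1.2, 90.0, 163.2]
wrist_force: [0.1, -0.3, 0.3]
width: 0.999
```

Call:
jog_arm(
  motion=[
    [[0.01,0,0,0,0],[0.01,0,0,0,0],[0.01,0,0,0,0],[0.01,0,0,0,0],[0.01,0,0,0,0],[0.01,0,0,0,0],[0.01,0,0,0,0]],
  ],
  squeeze=25,
)

```text
time: 4.15
ee_pos: [0.567, -0.1671, 0.0708]
tcp_rot: [-170.5, 90.0, -6.2]
wrist_force: [-1.6, 0.8, 5.4]
width: 0.246
```

```bash
cat > circ.py <<'E'
# tool-axis rows for the knob circle; n rows of dstep degrees from angle a0, starting from a given TCP
from h import *
C=np.array([.535,-.1424]); r=.0405
def rows(a0,a1,n):
    p,R,s=pose(); a=np.radians(np.linspace(a0,a1,n+1))
    q=np.c_[C[0]+r*np.cos(a),C[1]+r*np.sin(a),np.full(n+1,p[2])]
    return (np.diff(q,axis=0)@R)[:,1:]
E
python3 - <<'E'
from circ import *
to([.5667,-.1675,.07])
p,R,s=pose();d=p[:2]-C;print(np.hypot(*d),np.degrees(np.arctan2(d[1],d[0])))
print(rows(-38.5,361.5,40).round(4).tolist())
E
```

```text
t 4.15 tcp [ 0.567  -0.1671  0.0708] F [-1.6  0.8  5.4] w 0.246 need [0.0008 0.0005 0.0002] y-ang -105.65
0.04044285081655273 -37.611343804695125
[[-0.0067, -0.0022], [-0.007, -0.001], [-0.0071, 0.0003], [-0.0069, 0.0015], [-0.0065, 0.0027], [-0.006, 0.0038], [-0.0052, 0.0047], [-0.0043, 0.0056], [-0.0033, 0.0062], [-0.0022, 0.0067], [-0.001, 0.007], [0.0003, 0.0071], [0.0015, 0.0069], [0.0027, 0.0065], [0.0038, 0.006], [0.0047, 0.0052], [0.0056, 0.0043], [0.0062, 0.0033], [0.0067, 0.0022], [0.007, 0.001], [0.0071, -0.0003], [0.0069, -0.0015], [0.0065, -0.0027], [0.006, -0.0038], [0.0052, -0.0047], [0.0043, -0.0056], [0.0033, -0.0062], [0.0022, -0.0067], [0.001, -0.007], [-0.0003, -0.0071], [-0.0015, -0.0069], [-0.0027, -0.0065], [-0.0038, -0.006], [-0.0047, -0.0052], [-0.0056, -0.0043], [-0.0062, -0.0033], [-0.0067, -0.0022], [-0.007, -0.001], [-0.0071, 0.0003], [-0.0069, 0.0015]]
```

Call:
jog_arm(
  motion=[
    [[0.01,0,-0.0067,-0.0022,0],[0.01,0,-0.007,-0.001,0],[0.01,0,-0.0071,0.0003,0],[0.01,0,-0.0069,0.0015,0],[0.01,0,-0.0065,0.0027,0],[0.01,0,-0.006,0.0038,0],[0.01,0,-0.0052,0.0047,0],[0.01,0,-0.0043,0.0056,0],[0.01,0,-0.0033,0.0062,0],[0.01,0,-0.0022,0.0067,0]],
  ],
)

```text
time: 5.4
ee_pos: [0.555, -0.1071, 0.0707]
tcp_rot: [161.5, 89.9, -34.1]
wrist_force: [0.0, -3.9, 5.9]
width: 0.248
```

```bash
cat > chk.py <<'E'
from circ import *
to([.5667,-.1675,.07]); p,R,s=pose();d=p[:2]-C;print(np.hypot(*d),np.degrees(np.arctan2(d[1],d[0])))
E
python3 chk.py
```

```text
t 5.4 tcp [ 0.555  -0.1071  0.0707] F [ 0.  -3.9  5.9] w 0.248 need [ 0.0008  0.055  -0.0276] y-ang -105.68
0.04056442551384249 60.49474956750528
```

Small forces, radius right. Carry on.

Call:
jog_arm(
  motion=[
    [[0.01,0,-0.001,0.007,0],[0.01,0,0.0003,0.0071,0],[0.01,0,0.0015,0.0069,0],[0.01,0,0.0027,0.0065,0],[0.01,0,0.0038,0.006,0],[0.01,0,0.0047,0.0052,0],[0.01,0,0.0056,0.0043,0],[0.01,0,0.0062,0.0033,0],[0.01,0,0.0067,0.0022,0],[0.01,0,0.007,0.001,0]],
  ],
)

```text
time: 6.65
ee_pos: [0.4979, -0.1286, 0.0707]
tcp_rot: [-151.2, 89.8, 13.2]
wrist_force: [5.8, -0.9, 5.2]
width: 0.249
```

```bash
python3 chk.py
```

```text
t 6.65 tcp [ 0.4979 -0.1286  0.0707] F [ 5.8 -0.9  5.2] w 0.249 need [ 0.0009  0.019  -0.0768] y-ang -105.62
0.03961699463632869 159.58057752089763
```

Call:
jog_arm(
  motion=[
    [[0.01,0,0.0071,-0.0003,0],[0.01,0,0.0069,-0.0015,0],[0.01,0,0.0065,-0.0027,0],[0.01,0,0.006,-0.0038,0],[0.01,0,0.0052,-0.0047,0],[0.01,0,0.0043,-0.0056,0],[0.01,0,0.0033,-0.0062,0],[0.01,0,0.0022,-0.0067,0],[0.01,0,0.001,-0.007,0],[0.01,0,-0.0003,-0.0071,0]],
  ],
)

```text
time: 7.9
ee_pos: [0.5282, -0.1815, 0.0707]
tcp_rot: [-10.1, 89.8, 154.2]
wrist_force: [-2.6, -0.5, 12.0]
width: 0.248
```

```bash
python3 chk.py
```

```text
t 7.9 tcp [ 0.5282 -0.1815  0.0707] F [-2.6 -0.5 12. ] w 0.248 need [ 0.0006 -0.0239 -0.0333] y-ang -105.66
0.03971697538008743 -99.8916470298996
```

Call:
jog_arm(
  motion=[
    [[0.01,-0.001,-0.0015,-0.0069,0],[0.01,0,-0.0027,-0.0065,0],[0.01,0,-0.0038,-0.006,0],[0.01,0,-0.0047,-0.0052,0],[0.01,0,-0.0056,-0.0043,0],[0.01,0,-0.0062,-0.0033,0],[0.01,0,-0.0067,-0.0022,0],[0.01,0,-0.007,-0.001,0]],
  ],
)

```text
time: 8.9
ee_pos: [0.5738, -0.154, 0.0709]
tcp_rot: [-48.9, 90.0, 115.4]
wrist_force: [1.2, -1.6, -0.6]
width: 0.248
```

Call:
jog_arm(
  motion=[
    [[0.01,0,-0.002,0,0],[0.01,0,0,0,0]],
  ],
)

```text
time: 9.15
ee_pos: [0.5741, -0.153, 0.0709]
tcp_rot: [82.2, 90.0, -113.4]
wrist_force: [1.4, -3.7, -1.6]
width: 0.246
```

```bash
python3 chk.py
```

```text
t 9.15 tcp [ 0.5741 -0.153   0.0709] F [ 1.4 -3.7 -1.6] w 0.246 need [0.0009 0.016  0.0032] y-ang -105.65
0.040453035048292396 -15.124557740784331
```

Call:
jog_arm(
  motion=[
    [[0.01,0,-0.002,0,0],[0.01,0,-0.002,0,0],[0.01,0,0,0,0]],
  ],
)

```text
time: 9.52
ee_pos: [0.5741, -0.1528, 0.0709]
tcp_rot: [85.3, 89.8, -110.5]
wrist_force: [0.6, -11.0, -2.2]
width: 0.25
```

```bash
python3 chk.py
```

```text
t 9.53 tcp [ 0.5741 -0.1528  0.0709] F [  0.6 -11.   -2.2] w 0.25 need [0.001  0.0162 0.0031] y-ang -105.8
0.040442008806102735 -14.885425434313426
```

The stop is reached: the push rose to 11 N with no motion. Relax, release, rise.

Call:
jog_arm(
  motion=[
    [[0.01,0,0.0035,0,0],[0.01,0,0,0,0],[0.0854,0,0,0,0],[0.0854,0,0,0,0],[0.0854,0,0,0,0],[0.0854,0,0,0,0],[0.0854,0,0,0,0],[0.0854,0,0,0,0]],
  ],
)

```text
time: 10.52
ee_pos: [0.5742, -0.1524, 0.0712]
tcp_rot: [14.4, 90.0, 178.7]
wrist_force: [0.0, -0.2, -0.6]
width: 0.999
```

Call:
jog_arm(
  motion=[
    [[0.0854,-0.01,0,0,0],[0.0854,-0.03,0,0,0],[0.0854,-0.04,0,0,0],[0.0854,-0.04,0,0,0],[0.0854,-0.04,0,0,0],[0.0854,0,0,0,0]],
  ],
)

```text
time: 11.28
ee_pos: [0.5765, -0.1529, 0.2358]
tcp_rot: [-177.1, 89.5, -12.7]
wrist_force: [-0.6, 0.4, -0.1]
width: 1.001
```

Run:
```python
from h import *
to([.582,.0295,.23])
```

```text
t 11.28 tcp [ 0.5765 -0.1529  0.2358] F [-0.6  0.4 -0.1] w 1.001 need [ 0.0056 -0.1771  0.0439] y-ang -105.66
```

```bash
cat > ph.py <<'E'
import sys
from h import *
n=sys.argv[1]; w=ctrl.get_calibration('wrist'); np.savez(n+'.npz',**{k:np.array(v) for k,v in w.items()}); cv2.imwrite(f'pics/{n}.png',ctrl.get_image('wrist'))
to([.582,.0295,.23])
E
python3 ph.py w2
```

```text
t 11.32 tcp [ 0.5751 -0.1526  0.2335] F [-0.6  0.3 -0.4] w 1.002 need [ 0.0034 -0.1772  0.0425] y-ang -105.66
```

Call:
jog_arm(
  motion=[
    [[0.0854,0,-0.035,0.009,0],[0.0854,0,-0.035,0.009,0],[0.0854,0,-0.035,0.009,0],[0.0854,0,-0.035,0.009,0],[0.0854,0,-0.037,0.008,0],[0.0854,0,0,0,0],[0.0854,0,0,0,0],[0.0854,0,0,0,0]],
  ],
)

```text
time: 12.32
ee_pos: [0.5795, 0.0283, 0.2308]
tcp_rot: [55.2, 89.9, -140.6]
wrist_force: [-0.3, -0.1, 0.1]
width: 0.998
```

```bash
python3 ph.py w3
python3 - <<'E'
import cv2,numpy as np
a=cv2.imread('pics/w2.png');b=cv2.imread('pics/w3.png')
cv2.imwrite('pics/w23.png',np.vstack([cv2.resize(a[120:380,0:340],(680,520))[:0+520]]))
E
```

```text
t 12.38 tcp [0.5795 0.0284 0.2309] F [ 0.5 -0.4 -0.4] w 0.998 need [ 0.0009 -0.0017 -0.0021] y-ang -105.78
```

View pics/w3.png

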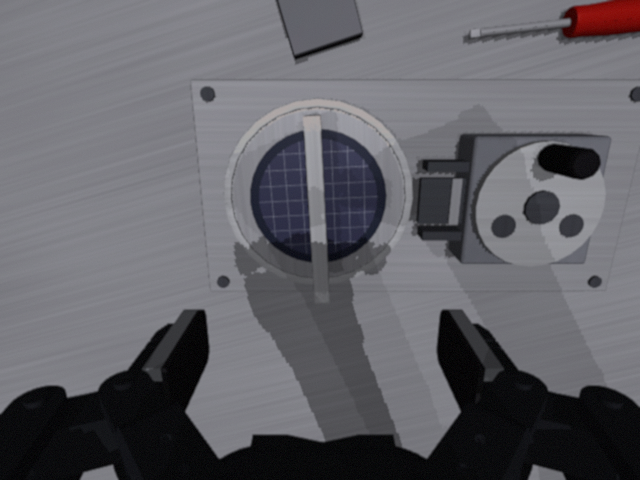

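View pics/w23.png

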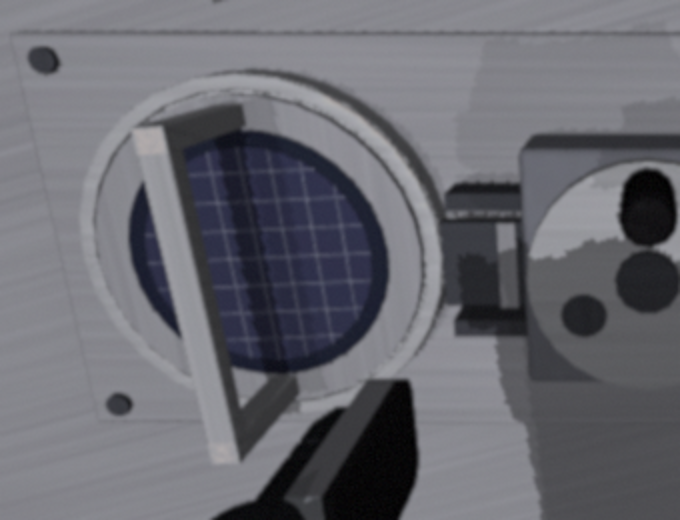

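w3: handle bar ends at (313,117)/(322,302), tongue withdrawn clear of the nest (ends near x=418), crank knob at its stop. w2 crop: bar ends (149,128)/(226,462).

Run:
```python
from h import *
np.set_printoptions(precision=4,suppress=True)
a,b=np.load('w2.npz'),np.load('w3.npz')
F=tri(a,(74.3,183.8),b,(313,117));N=tri(a,(112.8,350.8),b,(321.5,302))
f,n=ray(b,(313,117),.091),ray(b,(321.5,302),.091)
for u,v in((F,N),(f,n)):
    print(u,v,(u+v)/2,np.linalg.norm(u-v),np.degrees(np.arctan2(*(u-v)[1::-1])))
m=(f+n)/2
to([m[0],m[1],.067])
```

```text
[0.6513 0.0141 0.0908] [0.5144 0.0469 0.09  ] [0.5828 0.0305 0.0904] 0.1408284803285995 -13.436521797855614
[0.6511 0.0141 0.091 ] [0.515  0.0467 0.091 ] [0.583  0.0304 0.091 ] 0.13998898996844425 -13.457302561788884
t 12.38 tcp [0.5795 0.0284 0.2309] F [ 0.5 -0.4 -0.4] w 0.998 need [ 0.1639 -0.003  -0.0029] y-ang -105.78
```

Call:
jog_arm(
  motion=[
    [[0.0854,0,-0.003,-0.003,0],[0.0854,0.03,0,0,-0.04],[0.0854,0.04,0,0,0],[0.0854,0.02,0,0,0],[0.0854,0,0,0,0],[0.0854,0,0,0,0]],
  ],
)

```text
time: 13.12
ee_pos: [0.5842, 0.0319, 0.1422]
tcp_rot: [-162.2, 89.9, 4.4]
wrist_force: [-0.1, 0.8, 0.2]
width: 1.0
```

Run:
```python
from h import *
to([.583,.0305,.068])
```

```text
t 13.12 tcp [0.5842 0.0319 0.1422] F [-0.1  0.8  0.2] w 1.0 need [0.0742 0.0017 0.001 ] y-ang -103.38
```

Descend, then close slowly-stepped with a low grip first.

Call:
jog_arm(
  motion=[
    [[0.0854,0.025,0.0015,0.001,0],[0.0854,0.025,0,0,0],[0.0854,0.014,0,0,0],[0.0854,0.01,0,0,0],[0.0854,0,0,0,0],[0.0854,0,0,0,0]],
  ],
)

```text
time: 13.88
ee_pos: [0.5827, 0.0308, 0.068]
tcp_rot: [-163.6, 89.9, 3.1]
wrist_force: [0.2, -1.1, 0.5]
width: 1.002
```

Call:
jog_arm(
  motion=[
    [[0.05,0,0,0,0],[0.03,0,0,0,0],[0.025,0,0,0,0],[0.02,0,0,0,0],[0.016,0,0,0,0],[0.012,0,0,0,0],[0.008,0,0,0,0],[0.003,0,0,0,0],[0.003,0,0,0,0],[0.003,0,0,0,0]],
  ],
  squeeze=40,
)

```text
time: 15.12
ee_pos: [0.5822, 0.031, 0.0674]
tcp_rot: [-122.9, 90.0, 43.8]
wrist_force: [-0.9, 1.2, 1.1]
width: 0.128
```

Run:
```python
from h import *
to([.583,.0305,.068])
```

```text
t 15.12 tcp [0.5822 0.031  0.0674] F [-0.9  1.2  1.1] w 0.128 need [-0.0006  0.0003 -0.0009] y-ang -103.35
```

Call:
jog_arm(
  motion=[
    [[0.003,0,0,0,0],[0.003,0,0,0,0],[0.003,-0.002,0,0,0],[0.003,-0.003,0,0,0],[0.003,-0.005,0,0,0],[0.003,-0.005,0,0,0],[0.003,-0.005,0,0,0],[0.003,0,0,0,0]],
  ],
  squeeze=80,
)

```text
time: 16.12
ee_pos: [0.5825, 0.0308, 0.0879]
tcp_rot: [-164.0, 89.9, 2.7]
wrist_force: [0.3, -0.1, -4.0]
width: 0.123
```

Run:
```python
from h import *
to([.583,.0305,.167])
cv2.imwrite('pics/s2.png',cv2.resize(ctrl.get_image('scene')[160:340,240:480],None,fx=3.3,fy=3.3))
```

```text
t 16.12 tcp [0.5825 0.0308 0.0879] F [ 0.3 -0.1 -4. ] w 0.123 need [-0.0791  0.0001 -0.0007] y-ang -103.37
```

View pics/s2.png

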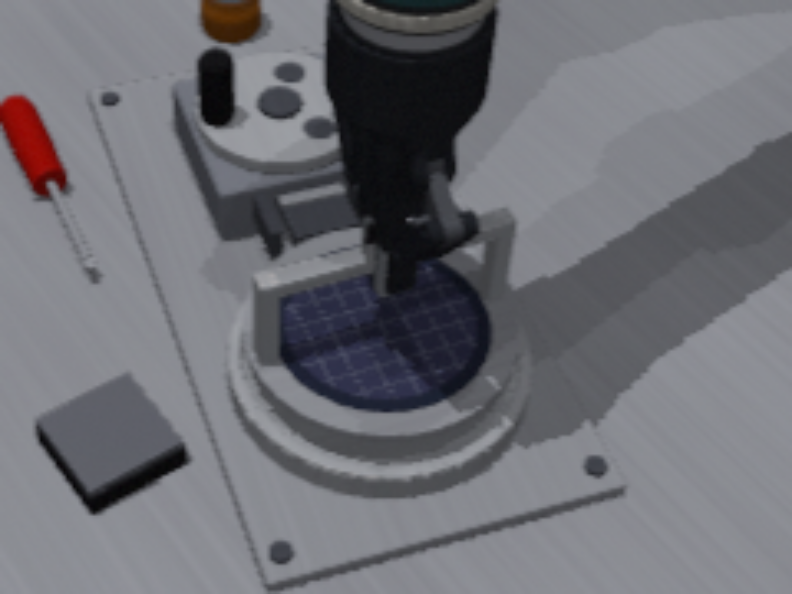

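The picture shows the carrier lifted level, 20 mm out of its nest (handle ends (265,280)/(505,215)), with 4 N of weight and everything else in place. On up, 80 mm more.

Call:
jog_arm(
  motion=[
    [[0.003,-0.005,0,0,0],[0.003,-0.01,0,0,0],[0.003,-0.012,0,0,0],[0.003,-0.012,0,0,0],[0.003,-0.012,0,0,0],[0.003,-0.012,0,0,0],[0.003,-0.01,0,0,0],[0.003,-0.005,0,0,0],[0.003,-0.002,0,0,0],[0.003,0,0,0,0]],
  ],
)

```text
time: 17.42
ee_pos: [0.5819, 0.0307, 0.167]
tcp_rot: [23.8, 90.0, -169.5]
wrist_force: [0.4, -0.1, -3.7]
width: 0.118
```

Call:
jog_arm(
  motion=[
    [[0.003,0,0,0,0],[0.003,0,0,0,0],[0.003,0,0,0,0],[0.003,0,0,0,0],[0.003,0,0,0,0],[0.003,0,0,0,0],[0.003,0,0,0,0],[0.003,0,0,0,0]],
  ],
)

```text
time: 18.42
ee_pos: [0.5821, 0.0307, 0.1673]
tcp_rot: [105.5, 90.0, -87.8]
wrist_force: [-0.2, -0.1, -3.9]
width: 0.117
```

Run:
```python
from h import *
to([.583,.0305,.167])
print(np.abs(ctrl.read_state()['dq']).max())
a=ctrl.get_image('scene')[120:340,240:480]
cv2.imwrite('pics/s3.png',cv2.resize(a,None,fx=2.7,fy=2.7))
```

```text
t 18.43 tcp [0.5821 0.0307 0.1673] F [-0.2 -0.1 -3.9] w 0.117 need [ 0.0003  0.     -0.001 ] y-ang -103.36
0.15005131069989033
```

View pics/s3.png

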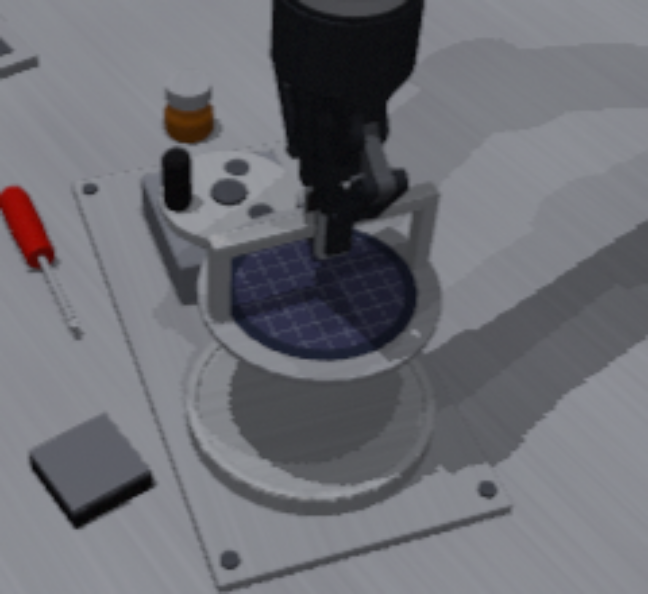

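The carrier hangs free and level about 10 cm above the empty nest, and nothing else has moved. One last numeric level check, then I hand in.

Run:
```python
from h import *
S=ctrl.get_calibration('scene')
a=np.radians(-13.4);d=.071*np.array([np.cos(a),np.sin(a),0]);m=np.array([.5825,.0305,.191])
for X in(m+d,m-d):
    q=P(S)@np.r_[X,1];print(((q[:2]/q[2]-[240,120])*2.7).round(1))
to([.583,.0305,.167]); ctrl.finish_job()
```

```text
[211.1 241.1]
[436.4 186.5]
t 18.48 tcp [0.5821 0.0307 0.1673] F [-1.   0.  -3.5] w 0.12 need [ 0.0003 -0.     -0.001 ] y-ang -103.36
the job is handed in; nothing more can be done
```

I turned the crank by its knob to its stop, then lifted the wafer carrier by its handle. I handed the job in at 18.5 s with the arm still holding it about 10 cm above the nest. The hand-in reports no verdict.

- **Crank:** At the end the push rose to 11 N with no further movement, with the knob at about -15° in the world frame against the -15.8° I expected. The wrist picture showed the clamp tongue drawn clear of the carrier.
- **Carrier:** I gripped the handle at 80 N and lifted it straight up. The wrist showed a steady load of about 4 N, and the carrier hung within about 2 mm of where it sat in its nest.
- **Level:** In the last scene picture the handle ends were at about (210,240) and (435,190). A level handle would be at (211,241) and (436,187), so it was level along the handle to within reading error. I judged the tilt across the handle by eye only.
- **Bystanders:** The screwdriver, box and jar looked unmoved in the pictures; I did not measure them.
- **Small disagreements:** The handle's direction read -11.8° from the fixed cameras and -13.4° from the wrist camera, and I used the wrist value. The finger-opening reading drifted slightly during the hold, from 0.123 to 0.117 (about 0.5 mm), but the load stayed constant.

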